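# Gauge an amber piece by pushing its carriage through the go gate to the no-go gate

### The job

Check the size of the amber piece that is cemented to the carriage: push the carriage along its track so that the amber passes through the first, higher gate under the cover plate and comes up against the second, lower gate, which stops it; leave it there and take the tool away. The carriage is narrowly guided and jams if its wide push bar is pushed away from the middle, so push it along the centre line, leaning the tool to get in under the cover, and never force it. Leave the loupe, the torch and the loose amber piece round the track where they are.

Things in the scene. Friction and masses are not known exactly. Their poses are not given: they have to be found in the camera images.
- track: Fixed grey gauge track, 300 mm long, 130 wide; two steel rails, tops 26 mm above the table, guide the carriage. It lies across the table. Origin on the table under the middle of its starting end; x along the travel, roughly to the robot's left, y towards the robot; y = 0 is the centre line. A stop at that end keeps the carriage in.
- cover_edge (a point): Middle of the lower edge, on the carriage's side, of the grey cover plate over the rest of the track, 105 mm above the table. The plate is 130 wide, runs 148 mm on along the track, is 8 thick and stands on posts 55 mm either side of the centre line; a round reading glass lies on it, its rim up to 117 mm above the table.
- go_gate (a point): Middle of the lower edge, on the carriage's side, of the go gate: first dark plate hung under the cover, 68 mm above the table, 6 thick, 48 mm in from the cover's edge. The amber passes under it.
- nogo_gate (a point): Middle of the lower edge, on the carriage's side, of the no-go gate: second, lower plate, 55 mm above the table, 47 mm beyond the go gate (x = 242 mm of the track). It stops the amber.
- carriage: Carriage, slides along the track (about 1 N when pushed true), 1.5 mm play each side, held down by the rails' lips. Origin: underside centre of its 60 x 60 mm guide block, 8 mm above the table; x along the travel. It runs freely if pushed within about 10 mm of the centre line and jams if pushed more than about 30 mm aside.
- push_face (a point): Point on the centre line, 48 mm above the table, on the rear face of the carriage's push bar: an upright steel bar 170 mm wide across the track, 8 thick, 32 to 64 mm up, 53 mm behind the carriage's origin. Push here, along x. At the no-go gate it stands about 20 mm inside the cover's edge, where an upright tool cannot follow.
- amber_centre (a point): Centre of the rounded dark amber piece cemented on the carriage, 34 mm along the travel, 47 wide, top 65 mm above the table. Against the no-go gate it stands about 12 mm short of that gate's face.
- loupe: Bystander: small folding loupe with white barrel, 29 x 39 x 16 mm, lying on the robot's side of the track; origin at its underside.
- torch: Bystander: grey pocket torch standing upright beyond the track, 33 mm across, 106 mm high; origin at its underside.
- loose_amber: Bystander: loose rounded amber piece, 27 x 40 x 30 mm, lying on the robot's side of the track by its starting end; origin at its underside.
Not all that is in view belongs to the job. There is more than one size of the carriage; the job needs the smaller.

How it is judged (in metres and radians):
On the way:
1. the amber piece has gone through the go gate (x of carriage in the frame of track above 0.208 m).
At the end, for the whole second after the job is handed in: the carriage stands at rest with the amber piece through the go gate and within 6 mm of touching the no-go gate (carriage origin 214 to 226 mm along the track; it touches at about 220) (x of carriage in the frame of track between 0.214 and 0.226 m and linear speed of carriage below 0.01 m/s).
It fails at once if the carriage is forced (pushed with more than 45 N) (contact force between carriage and the fingers above 45 N or contact force between carriage and the arm above 45 N).
It fails at once if the loupe, the torch or the loose amber piece is moved by more than 15 mm (distance of any of loupe, torch, loose_amber from where it was at the start of the episode above 0.015 m).
It also fails if it takes over 32 s, if anything falls off the work surface, if the arm or the gripper's body presses on something with over 40 N, if the wrist force passes 120 N, or if a joint passes its speed limit or range.

### The arm

A 7-joint arm with a two-finger parallel gripper is mounted at the origin on a cart in front of the work surface, level with it; the furniture and walls round the work are solid. World frame = base frame: x ahead of the robot, y to its left, z up, the work surface at z = 0. Lengths are in mm, angles in rad, forces in N, time in s.
With the tool pointing down it reaches from about 400 to 850 mm from the base axis. Payload 10.4 kg.
Tool frame: the origin (TCP) lies on the front face of the gripper's body, between the roots of the fingers; the fingertips stand 70 mm ahead of it and the grasp point (between the pads) lies 51 mm ahead of it (ctrl.tcp_to_tips is the distance from the TCP to the fingertips, in mm); z points along the fingers, y is the direction in which the jaws open and shut (so a half turn about z gives the same grasp; the last joint's range is limited). The gripper opens to 87 mm and grips with 3 to 60 N. Pads are 19 mm wide; open, the fingers measure 117 mm over their backs; the gripper's body (75 mm by 190 mm) begins 51 mm behind the grasp point.
Start: joints at [-1.296, 0.332, -0.065, 1.46, 0.022, 1.35, -0.088], TCP at [183.372, 597.511, 292.276] pointing down, gripper open.
Joint ranges: [-2.6, 2.6], [-0.5, 2.12], [-1.47, 1.34], [0.16, 2.42], [-1.27, 4.41], [0.06, 2.06], [-2.6, 2.6]. Speed limits (rad/s): [2.22, 2.22, 2.79, 2.79, 3.14, 3.14, 3.14].

### API

Orientations are given as a unit quaternion [x, y, z, w].
In Python, from station import ctrl gives the robot as it stands. The module is installed in compiled form; this text tells all that it offers.
- The arm moves only by the tool jog_arm, never from a script. Its argument "deltas" is a list of rows, each a list of 7 numbers: the turn, a rotation vector about the tool's x, y, z in rad, then the shift along the tool's x, y, z in mm, then the gripper's target within -1 to 1 (shut at 1, half-way at 0, fully open at -1). A call has 1 to 12 rows; each row is the pose to reach, as a shift and turn from the pose commanded when the call began, along the tool's axes at that moment; what a row does not reach only later rows make up. A row lasts 1/8 s, in which the tool goes at most 62.5 mm and 10.7 degrees, less where a joint would pass 70% of its speed; a pose out of reach is approached as far as the arm can. A call with a gripper value outside its range is refused whole. The fingers move at their own pace and stop on an object; the grip force is fixed at half the most. Time passes only in rows, so rows that repeat a pose let the fingers close. It gives the time, the measured TCP pose, the force and the opening at its end, in the units of the state.
- ctrl.read_state(): the state, without advancing time (a new reading comes with each control period).
- ctrl.get_image(name): name is "scene" or "side" or "wrist"; returns a dict with "color" (384x512x3 uint8, blue, green, red), "intrinsics" (3x3 intrinsics, pixels), "dist" ([k1, k2, p1, p2, k3] as OpenCV has them; the pictures are not rectified), "R" (3x3) and "t" (3): a world point X has camera coordinates R X + t. Camera axes: x right, y down, z forward; pixel columns grow to the right and rows downward; lengths in mm; the calibration is good to about 2 mm. A picture is of the moment at which its call begins. There is no depth.
- ctrl.hand_in(): hands the job in, once; it reports no verdict.
Trained networks look in the newest picture that a camera, given by its name, has taken for a name from the list of things; names that differ only in an ending like _2 or _b are one class to them, and where a whole thing is asked for, a point or a joint stands for the part that bears it (a point fixed in the world has none). Each returns a list of dicts, best first, with "conf" (0 to 1); they miss things now and then, are a little off and sometimes report something else, mostly with a low value. They report only what shows in the picture. A call takes as long as a camera call. They do not tell look-alikes from the thing itself.
- ctrl.trace(camera, label): "region" (384x512 bool, what is visible of it) and "rect" ([left, top, width, height] in pixels, round what is visible of it).
The state is a dict: "t": time; "joint_pos": joint angles; "qd": joint speeds; "joint_efforts": joint torques, N m; "tool_pos": TCP position; "ee_rot": TCP orientation; "ft_force": force on the tool from outside, world axes, zero at the start; "moment": the same for the moment, N m; "finger_gap": finger opening in mm.
Only numpy, scipy, OpenCV 4.12 (cv2) and the standard library are available. Lean on these libraries where they do the work, as an engineer would, in place of code of your own. Each camera call takes 0.05 s, during which the arm holds its last target.

## Working session

There is one attempt and no reset: what is moved stays moved. The work goes in short steps, Python scripts to look and compute and a tool call to move; the robot and the scene stay as the last step left them, time stands still between calls to the robot, and variables do not carry over. Pictures are saved under pics/ and viewed, and the job is handed in when it is done.

Besides the shell and the picture viewer there is one more tool, called by a JSON object that holds its "api" and its "payload", one argument or row to a line. jog_arm: Moves the arm, as the interface text tells. Its arguments: {"type":"object","properties":{"deltas":{"type":"array","items":{"type":"array","items":{"type":"number"}}}},"required":["deltas"]}

```bash
mkdir -p pics
cat > h.py <<'E'
import numpy as np,cv2
from station import ctrl
def cams(names=("scene","side","wrist"),tag="a"):
    d={}
    for n in names:
        d[n]=ctrl.get_image(n); cv2.imwrite(f"pics/{n}_{tag}.png",d[n]["color"])
    return d
def proj(im,X):
    X=np.atleast_2d(np.array(X,float)); r,_=cv2.Rodrigues(np.array(im["R"],float))
    p,_=cv2.projectPoints(X,r,np.array(im["t"],float),np.array(im["intrinsics"],float),np.array(im["dist"],float)); return p[:,0]
def ray(im,uv):
    p=cv2.undistortPoints(np.array([[uv]],float),np.array(im["intrinsics"],float),np.array(im["dist"],float))[0,0]
    R=np.array(im["R"]);return -R.T@np.array(im["t"]),R.T@np.array([p[0],p[1],1])
def onz(im,uv,z):
    c,d=ray(im,uv);return c+d*(z-c[2])/d[2]
E
python3 - <<'E'
from h import *
s=ctrl.read_state();print({k:np.round(v,3) for k,v in s.items()})
d=cams()
for n in d:
  print(n,"cam",np.round(-np.array(d[n]["R"]).T@d[n]["t"]),np.round(np.array(d[n]["R"])[2],2))
  for l in ["track","carriage","push_face","amber_centre","loupe","torch","loose_amber"]:
    print(n,l,[(round(r["conf"],2),np.round(r["rect"]).tolist(),int(r["region"].sum())) for r in ctrl.trace(n,l)][:4])
E
```

```text
{'t': np.float64(0.0), 'joint_pos': array([-1.296,  0.333, -0.065,  1.461,  0.022,  1.35 , -0.088]), 'qd': array([ 0.001, -0.001, -0.   , -0.   , -0.001,  0.001, -0.001]), 'joint_efforts': array([-2.0000e-03, -6.2326e+01,  2.3000e-02, -3.8993e+01, -6.2000e-02,
        3.9000e-02,  0.0000e+00]), 'tool_pos': array([183.321, 597.219, 291.439]), 'ee_rot': array([ 0.148,  0.989, -0.001, -0.   ]), 'ft_force': array([ 0.449, -0.045,  0.477]), 'moment': array([-0.058,  0.008, -0.011]), 'finger_gap': np.float64(86.983)}
scene cam [ -78. -657.  995.] [ 0.52  0.44 -0.73]
scene track [(0.71, [192.0, 143.0, 101.0, 91.0], 3691)]
scene carriage [(0.81, [251.0, 187.0, 36.0, 36.0], 636), (0.65, [265.0, 257.0, 93.0, 61.0], 2446)]
scene push_face [(0.76, [266.0, 260.0, 94.0, 55.0], 2283), (0.73, [248.0, 186.0, 44.0, 37.0], 588)]
scene amber_centre [(0.88, [246.0, 186.0, 44.0, 38.0], 568), (0.57, [266.0, 257.0, 93.0, 56.0], 2529)]
scene loupe [(0.62, [203.0, 209.0, 10.0, 10.0], 101)]
scene torch [(0.53, [282.0, 145.0, 10.0, 32.0], 249)]
scene loose_amber []
side cam [295. 720. 750.] [ 0.28 -0.74 -0.61]
side track [(0.82, [212.0, 186.0, 78.0, 89.0], 4758)]
side carriage [(0.87, [310.0, 130.0, 51.0, 51.0], 1213), (0.78, [238.0, 180.0, 60.0, 24.0], 629)]
side push_face [(0.6, [241.0, 178.0, 58.0, 22.0], 595)]
side amber_centre [(0.97, [308.0, 127.0, 57.0, 57.0], 1224), (0.74, [238.0, 177.0, 64.0, 24.0], 691)]
side loupe [(0.47, [294.0, 238.0, 12.0, 20.0], 144)]
side torch [(0.77, [193.0, 174.0, 18.0, 35.0], 375), (0.39, [240.0, 177.0, 62.0, 20.0], 630)]
side loose_amber []
wrist cam [114. 619. 384.] [ 0.25 -0.08 -0.96]
wrist track []
wrist carriage []
wrist push_face []
wrist amber_centre []
wrist loupe []
wrist torch []
wrist loose_amber []
```

Run:
```python
import cv2
for n,(x,y,w,h) in {"scene":(170,120,210,210),"side":(170,110,210,180)}.items():
  i=cv2.imread(f"pics/{n}_a.png"); f=3.6 if n=="side" else 2.85
  c=cv2.resize(i[y:y+h,x:x+w],None,fx=f,fy=f,interpolation=cv2.INTER_CUBIC);print(c.shape);cv2.imwrite(f"pics/{n}_crop.png",c)
```

```text
(598, 598, 3)
(648, 756, 3)
```

View pics/scene_a.png

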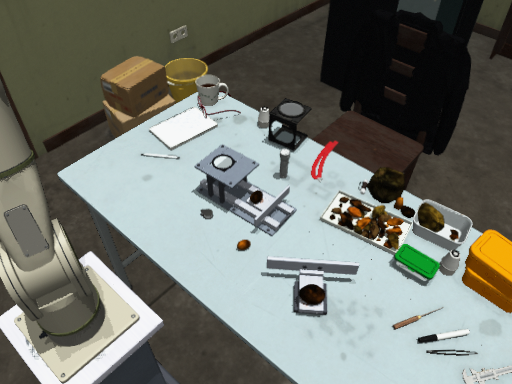

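View pics/side_a.png

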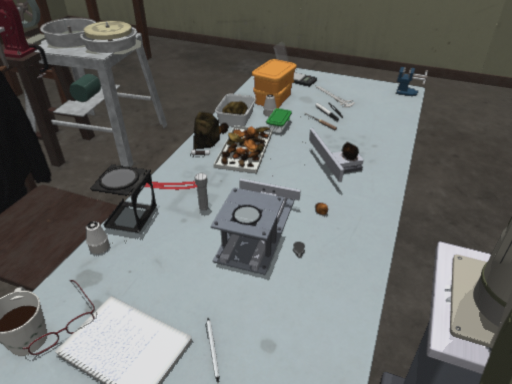

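View pics/scene_crop.png

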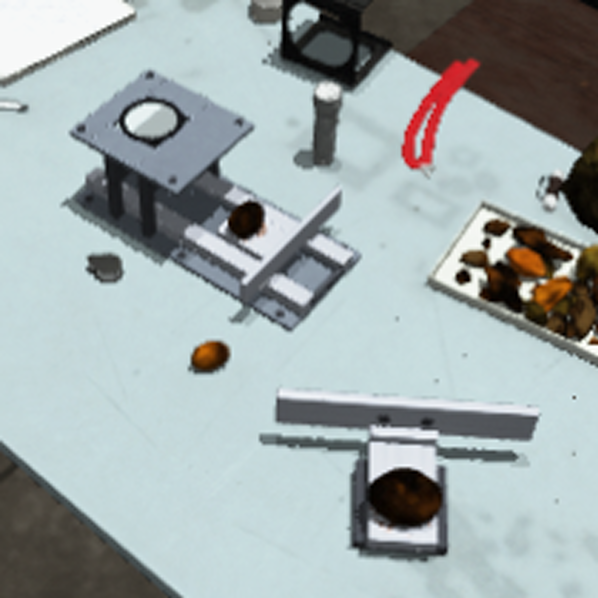

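View pics/side_crop.png

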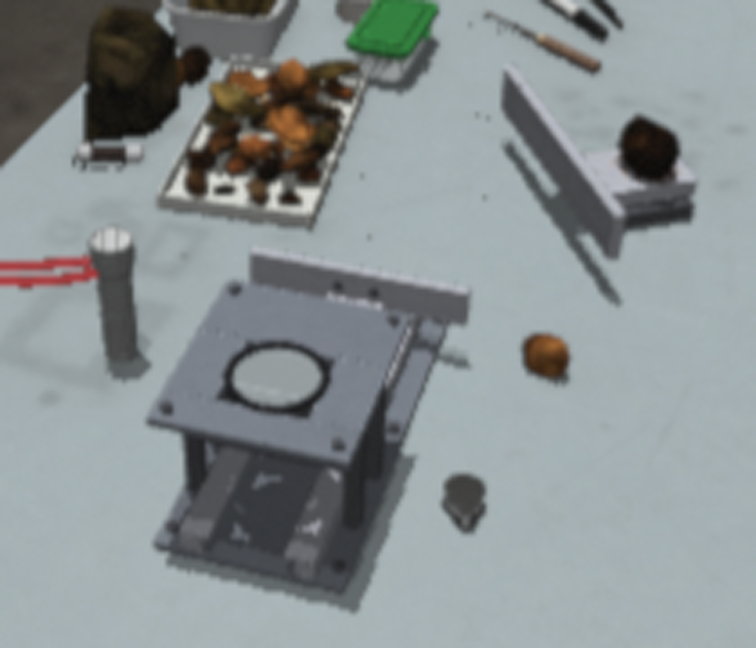

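Two carriages: the one in the track at scene (265,205)/side (268,190), and a larger loose one at scene (312,285)/side (335,155). The one on the track, smaller and with its bar at the cover's start side, fits the job. I'll fit the track pose to the corners and check it by overlay.

```bash
cat > fit.py <<'E'
from h import *
from scipy.optimize import least_squares
d=cams(("scene","side"),"b")
obs=[("scene",(147,-65,113),(259.5,164.6)),("scene",(147,65,113),(231.4,187.7)),("scene",(295,-65,113),(222.6,144.6)),("scene",(295,65,113),(194.6,165.6)),
("side",(147,-65,113),(233.9,187.8)),("side",(147,65,113),(284.7,199.4)),("side",(295,65,113),(267.2,238.3)),("side",(295,-65,113),(211.1,226.7))]
def T(p,P):
    P=np.atleast_2d(np.array(P,float)); c,s=np.cos(p[2]),np.sin(p[2])
    return np.c_[p[0]+c*P[:,0]-s*P[:,1],p[1]+s*P[:,0]+c*P[:,1],P[:,2]]
def res(p): return np.concatenate([proj(d[n],T(p,P))[0]-uv for n,P,uv in obs])
r=least_squares(res,[500,200,1.57],x_scale=[100,100,.5])
p=r.x; print(np.round(p,3)); print(np.round(r.fun.reshape(-1,2),1))
np.save("track.npy",p)
import sys
xc=float(sys.argv[1]) if len(sys.argv)>1 else 60
box=lambda x0,x1,y0,y1,z:[(x0,y0,z),(x1,y0,z),(x1,y1,z),(x0,y1,z),(x0,y0,z)]
S=5
for n,(x,y,w,h) in {"scene":(180,130,130,115),"side":(190,160,130,120)}.items():
    im=cv2.resize(d[n]["color"][y:y+h,x:x+w],None,fx=S,fy=S,interpolation=cv2.INTER_CUBIC)
    for L,col in ((box(0,300,-65,65,0),(0,255,0)),(box(147,295,-65,65,113),(0,0,255)),(box(xc-53,xc-45,-85,85,64),(255,0,255)),(box(xc-53,xc-53,-85,85,32),(255,255,0))):
        q=((proj(d[n],T(p,L))-[x,y]+.5)*S).astype(int); cv2.polylines(im,[q],False,col,1)
    cv2.imwrite(f"pics/fit_{n}.png",im)
# bystanders
for l,z in (("loupe",8),("torch",50)):
    for n in d:
        for t in ctrl.trace(n,l)[:1]:
            a=t["rect"]; print(l,n,np.round(onz(d[n],(a[0]+a[2]/2,a[1]+a[3]/2),z)))
print("loose",np.round(onz(d["scene"],(243,245),15)),np.round(onz(d["side"],(321,208.5),15)))
E
python3 fit.py 80
```

```text
[ 593.814 -189.986    1.629]
[[-0.8 -1.7]
 [-0.7 -0.6]
 [-0.9 -1.6]
 [-1.4 -0.7]
 [ 0.5 -1.3]
 [ 0.7 -2.6]
 [ 0.1 -0.2]
 [-0.3 -1.5]]
loupe scene [467.  -4.   8.]
loupe side [463.  12.   8.]
torch scene [767. -57.  50.]
torch side [759. -64.  50.]
loose [ 446. -162.   15.] [ 451. -153.   15.]
```

View pics/fit_scene.png

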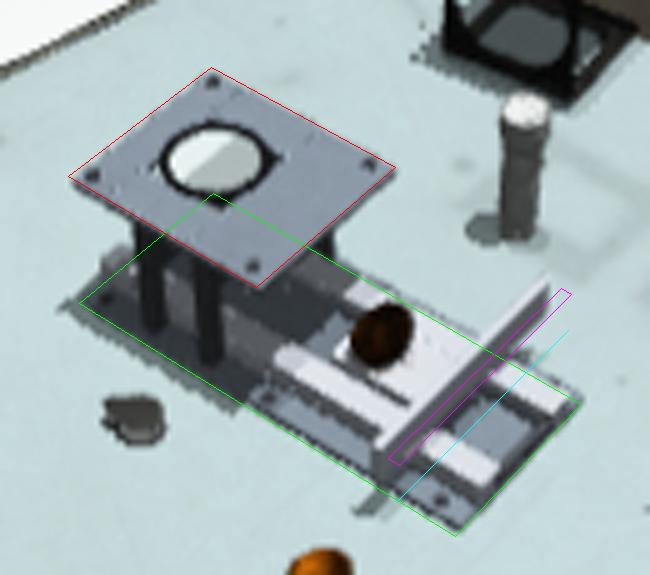

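View pics/fit_side.png

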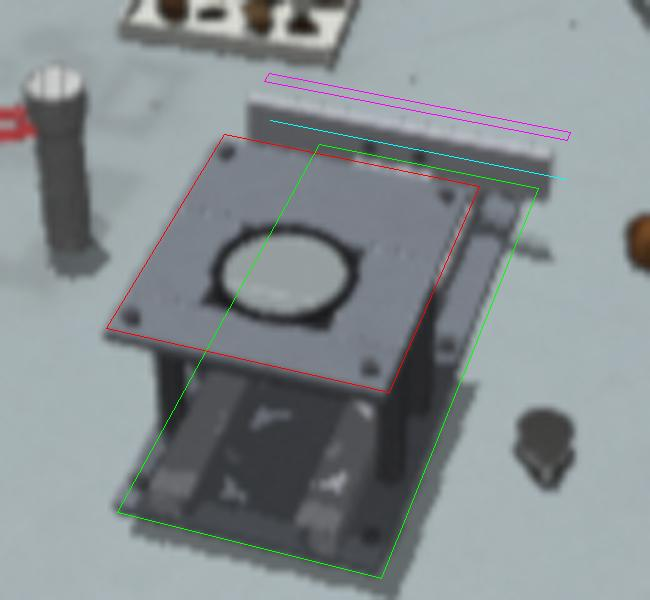

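```bash
cat > goal.py <<'E'
import sys
from h import *
from scipy.spatial.transform import Rotation as Ro
p=np.load("track.npy")
def goal(x,y,z,th):  # TCP in track coords, lean
    c,s=np.cos(p[2]),np.sin(p[2]); A=np.array([[c,-s,0],[s,c,0],[0,0,1]])
    R=A@np.array([[1,0,0],[0,-1,0],[0,0,-1.]])@Ro.from_euler('y',th).as_matrix()
    return A@[x,y,z]+[p[0],p[1],0],R
def here():
    s=ctrl.read_state(); c,sn=np.cos(p[2]),np.sin(p[2]); A=np.array([[c,-sn,0],[sn,c,0],[0,0,1]])
    R=Ro.from_quat(s["ee_rot"]).as_matrix(); q=np.array(s["tool_pos"])
    print("t",round(s["t"],2),"track tcp",np.round(A.T@(q-[p[0],p[1],0]),1),"F track",np.round(A.T@np.array(s["ft_force"]),1),"gap",round(float(s["finger_gap"]),1),"q",np.round(s["joint_pos"],2))
    return q,R
if __name__=="__main__":
    q,R=here()
    if len(sys.argv)>4:
        g,G=goal(*map(float,sys.argv[1:5]))
        print("rot",np.round(Ro.from_matrix(R.T@G).as_rotvec(),3),"shift",np.round(R.T@(g-q),1),"world",np.round(g,1))
E
python3 goal.py -70 0 250 0; sed -i 's/^obs=/#&/;' fit.py; sed -i 's/^#obs/obs/' fit.py; python3 fit.py 93 | head -1
```

```text
t 1.5 track tcp [810.1 363.9 292.3] F track [-0.7 -0.1  0.1] gap 86.9 q [-1.3   0.33 -0.06  1.46  0.02  1.35 -0.09]
rot [ 0.    -0.     1.215] shift [-647.8 -698.1   42.2] world [ 597.9 -259.9  250. ]
[ 593.814 -189.986    1.629]
```

View pics/fit_scene.png

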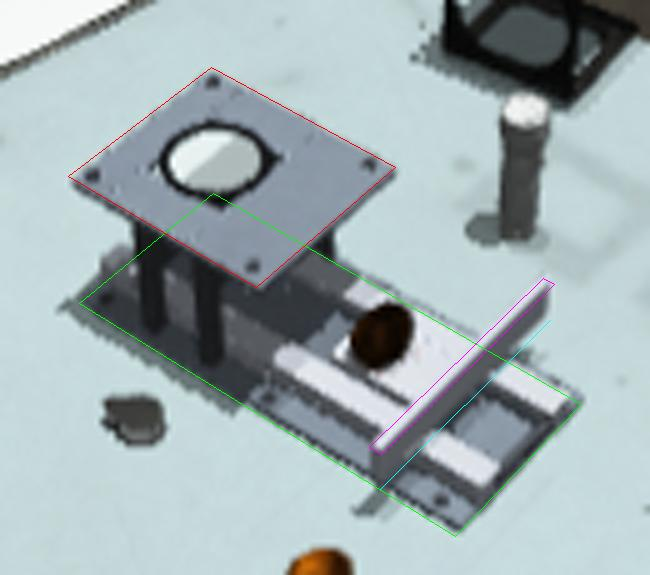

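The overlay matches with the carriage at x≈93. Moving to above the start, closing the gripper.

{"api": "jog_arm", "payload": {
  "deltas": [
    [0,0,0.1,-54,-58,0,1],
    [0,0,0.2,-108,-116,0,1],
    [0,0,0.3,-162,-174,0,1],
    [0,0,0.4,-216,-232,0,1],
    [0,0,0.5,-270,-290,0,1],
    [0,0,0.6,-324,-348,0,1],
    [0,0,0.7,-378,-406,0,1],
    [0,0,0.8,-432,-464,0,1],
    [0,0,0.9,-486,-522,0,1],
    [0,0,1.0,-540,-580,0,1],
    [0,0,1.1,-594,-638,0,1],
    [0,0,1.215,-648,-698,0,1]
  ]
}}

```text
t: 3.3
tool_pos: [511.2, -79.2, 292.7]
ee_rot: [0.687, 0.726, 0.001, 0.0]
ft_force: [1.3, 0.5, 0.3]
finger_gap: 0.6
```

```bash
python3 goal.py -70 0 200 0.85
```

```text
t 3.3 track tcp [115.4  76.  292.7] F track [ 0.4 -1.3  0.3] gap 0.6 q [-0.57  0.09  0.68  1.77 -0.06  1.3   0.18]
rot [ 0.003  0.85  -0.003] shift [-185.2   76.5   92.7] world [ 597.9 -259.9  200. ]
```

{"api": "jog_arm", "payload": {
  "deltas": [
    [0,0,0,-50,20,0,1],
    [0,0.1,0,-100,40,0,1],
    [0,0.2,0,-150,60,20,1],
    [0,0.3,0,-185,76,40,1],
    [0,0.45,0,-185,76,60,1],
    [0,0.6,0,-185,76,80,1],
    [0,0.75,0,-185,76,92,1],
    [0,0.85,0,-185,76,92,1],
    [0,0.85,0,-185,76,92,1],
    [0,0.85,0,-185,76,92,1],
    [0,0.85,0,-185,76,92,1]
  ]
}}

```text
t: 4.68
tool_pos: [597.8, -256.8, 201.3]
ee_rot: [0.625, 0.664, 0.283, -0.299]
ft_force: [1.1, 0.3, 0.1]
finger_gap: 0.2
```

```bash
python3 goal.py -50 0 87 0.85
python3 - <<'E'
from h import *
d=cams(("scene","side"),"c")
E
```

```text
t 4.67 track tcp [-6.700e+01 -1.000e-01  2.013e+02] F track [ 0.2 -1.1  0.1] gap 0.2 q [ 0.3   0.84  0.52  1.21 -0.93  1.87  0.9 ]
rot [0.    0.002 0.002] shift [-74.5  -0.2  88.4] world [ 596.7 -239.9   87. ]
```

View pics/scene_c.png

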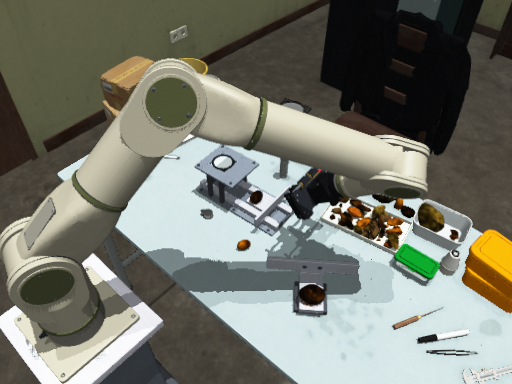

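View pics/side_c.png

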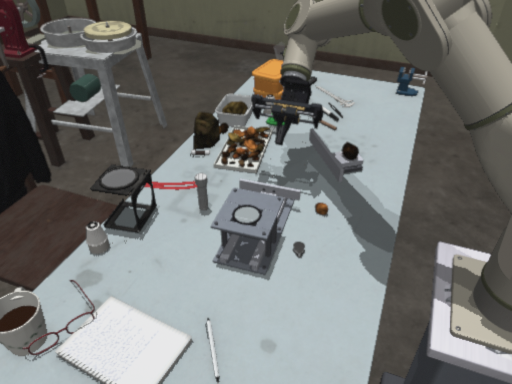

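The tool is leaned and clear of everything. Descending behind the push bar.

{"api": "jog_arm", "payload": {
  "deltas": [
    [0,0,0,-20,0,22,1],
    [0,0,0,-40,0,46,1],
    [0,0,0,-60,0,70,1],
    [0,0,0,-74,0,88,1],
    [0,0,0,-74,0,88,1],
    [0,0,0,-74,0,88,1]
  ]
}}

```text
t: 5.52
tool_pos: [596.6, -240.8, 87.8]
ee_rot: [0.625, 0.663, 0.283, -0.299]
ft_force: [0.6, 0.3, 0.3]
finger_gap: 0.6
```

```bash
python3 goal.py -25 0 87 0.85
python3 - <<'E'
from h import *
d=cams(("scene","side"),"d")
for n,(x,y,w,h) in {"scene":(190,130,180,140),"side":(200,80,180,140)}.items():
    cv2.imwrite(f"pics/{n}_dc.png",cv2.resize(d[n]["color"][y:y+h,x:x+w],None,fx=4,fy=4,interpolation=cv2.INTER_CUBIC))
E
```

```text
t 5.53 track tcp [-50.9   0.2  87.8] F track [ 0.3 -0.7  0.3] gap 0.6 q [ 0.28  0.94  0.49  1.29 -0.96  1.73  1.  ]
rot [0.001 0.001 0.001] shift [16.5  0.2 20. ] world [ 595.3 -214.9   87. ]
```

View pics/scene_dc.png

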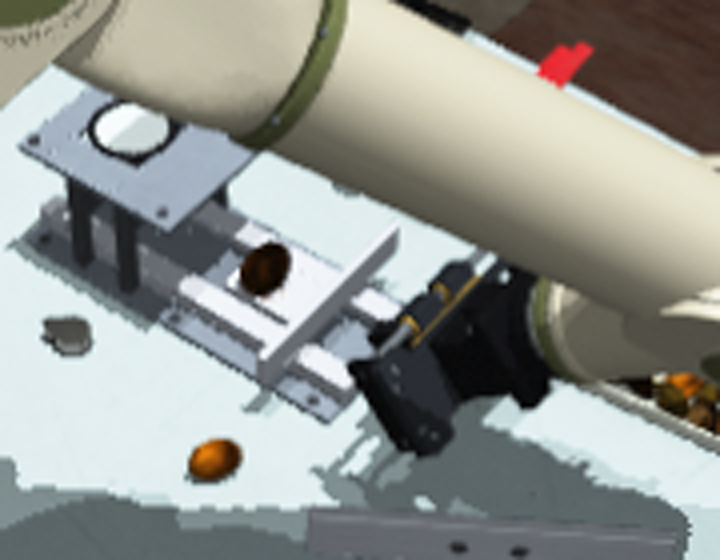

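View pics/side_dc.png

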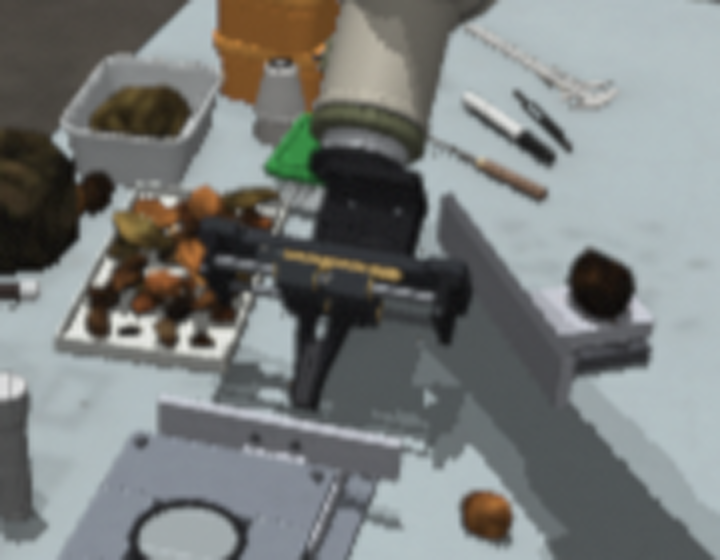

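Run:
```python
from h import *
p=np.load("track.npy");c,s=np.cos(p[2]),np.sin(p[2])
T=lambda P:np.array([p[0]+c*P[0]-s*P[1],p[1]+s*P[0]+c*P[1],P[2]])
import pickle
for n,o in (("scene",(190,130)),("side",(200,80))):
    im=ctrl.get_image(n)
    for P in ((1.6,0,41.6),(8,0,49),(40,0,64)): print(n,P,np.round((proj(im,T(P))[0]-o)*4))
```

```text
scene (1.6, 0, 41.6) [376. 336.]
scene (8, 0, 49) [369. 325.]
scene (40, 0, 64) [335. 291.]
side (1.6, 0, 41.6) [301. 405.]
side (8, 0, 49) [299. 402.]
side (40, 0, 64) [286. 411.]
```

{"api": "jog_arm", "payload": {
  "deltas": [
    [0,0,0,2.6,0,3.0,1],
    [0,0,0,5.2,0,6.0,1],
    [0,0,0,7.8,0,9.0,1],
    [0,0,0,10.4,0,12.0,1],
    [0,0,0,13.0,0,15.0,1],
    [0,0,0,15.6,0,18.0,1],
    [0,0,0,18.2,0,21.0,1],
    [0,0,0,20.8,0,24.0,1],
    [0,0,0,23.4,0,27.0,1],
    [0,0,0,26.0,0,30.0,1],
    [0,0,0,28.6,0,33.0,1],
    [0,0,0,31.2,0,36.0,1]
  ]
}}

```text
t: 7.22
tool_pos: [593.4, -192.6, 86.2]
ee_rot: [0.625, 0.663, 0.283, -0.3]
ft_force: [-0.4, -0.6, -0.3]
finger_gap: 0.4
```

```bash
python3 goal.py 60 0 87 0.85
python3 - <<'E'
from h import *
d=cams(("scene","side"),"e")
for n,(x,y,w,h) in {"scene":(190,130,180,140),"side":(200,100,180,140)}.items():
    cv2.imwrite(f"pics/{n}_ec.png",cv2.resize(d[n]["color"][y:y+h,x:x+w],None,fx=4,fy=4,interpolation=cv2.INTER_CUBIC))
E
```

```text
t 7.22 track tcp [-2.6  0.5 86.2] F track [-0.6  0.5 -0.3] gap 0.4 q [ 0.22  0.89  0.48  1.39 -0.96  1.67  1.  ]
rot [ 0. -0. -0.] shift [41.9  0.5 46.5] world [ 590.3 -130.1   87. ]
```

View pics/scene_ec.png

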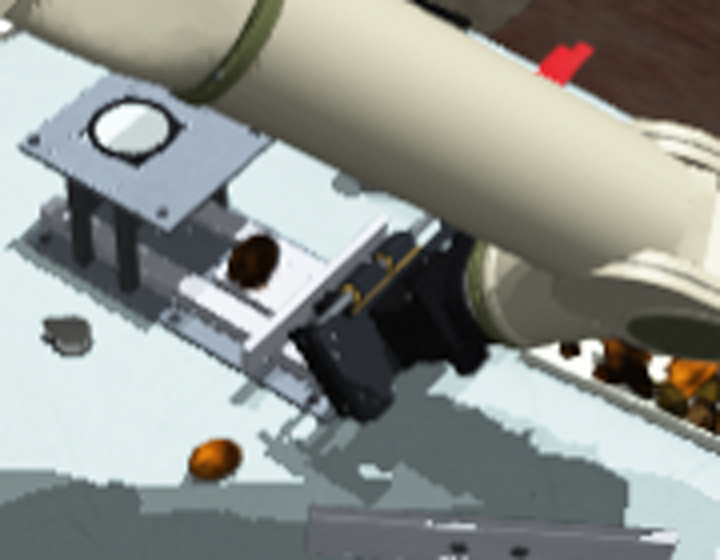

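View pics/side_ec.png

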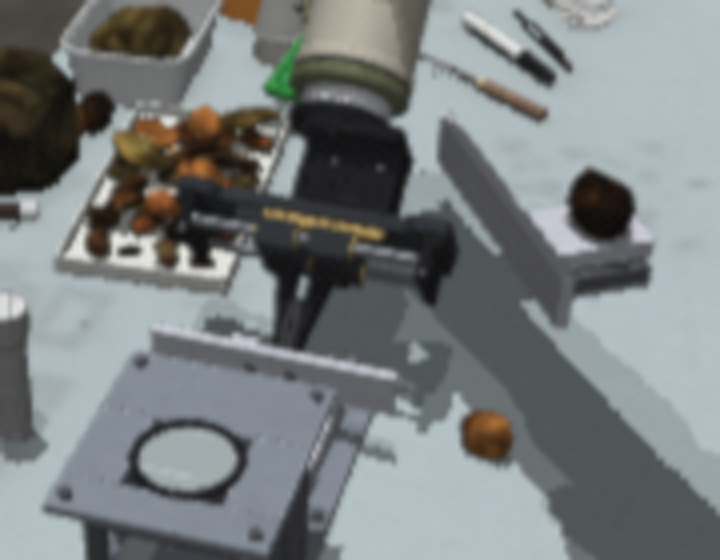

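{"api": "jog_arm", "payload": {
  "deltas": [
    [0,0,0,4.0,0,4.45,1],
    [0,0,0,8.0,0,8.9,1],
    [0,0,0,12.0,0,13.35,1],
    [0,0,0,16.0,0,17.8,1],
    [0,0,0,20.0,0,22.25,1],
    [0,0,0,24.0,0,26.7,1],
    [0,0,0,28.0,0,31.15,1],
    [0,0,0,32.0,0,35.6,1],
    [0,0,0,36.0,0,40.0,1],
    [0,0,0,40.0,0,44.5,1],
    [0,0,0,44.0,0,49.0,1],
    [0,0,0,48.0,0,53.4,1]
  ]
}}

```text
t: 8.82
tool_pos: [589.2, -120.8, 87.0]
ee_rot: [0.625, 0.663, 0.283, -0.3]
ft_force: [-0.3, -0.9, -0.2]
finger_gap: 0.5
```

```bash
python3 goal.py 100 0 87 0.85; sed -i 's/cams(("scene","side"),"b")/cams(("scene","side"),"f")/; s/"scene":(180,130,130,115)/"scene":(180,120,150,115)/;s/"side":(190,160,130,120)/"side":(190,150,150,115)/' fit.py; python3 fit.py 178
```

```text
t 8.82 track tcp [69.4  0.5 87. ] F track [-0.9  0.4 -0.2] gap 0.5 q [ 0.12  0.81  0.46  1.53 -0.99  1.58  0.97]
rot [ 0. -0. -0.] shift [20.2  0.5 23. ] world [588.  -90.2  87. ]
[ 593.814 -189.986    1.629]
[[-0.8 -1.7]
 [-0.7 -0.6]
 [-0.9 -1.6]
 [-1.4 -0.7]
 [ 0.5 -1.3]
 [ 0.7 -2.6]
 [ 0.1 -0.2]
 [-0.3 -1.5]]
loupe scene [467.  -1.   8.]
loupe side [467.   5.   8.]
torch scene [584. -54.  50.]
torch side [756. -67.  50.]
loose [ 446. -162.   15.] [ 451. -153.   15.]
```

View pics/fit_scene.png

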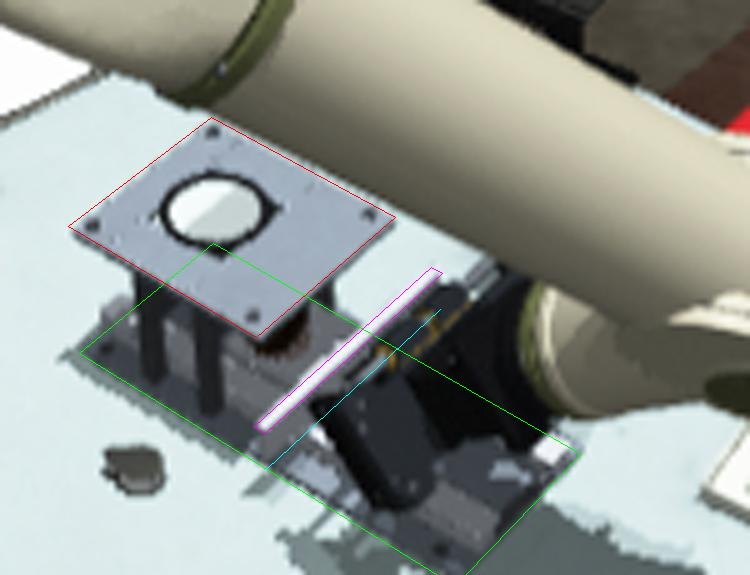

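View pics/fit_side.png

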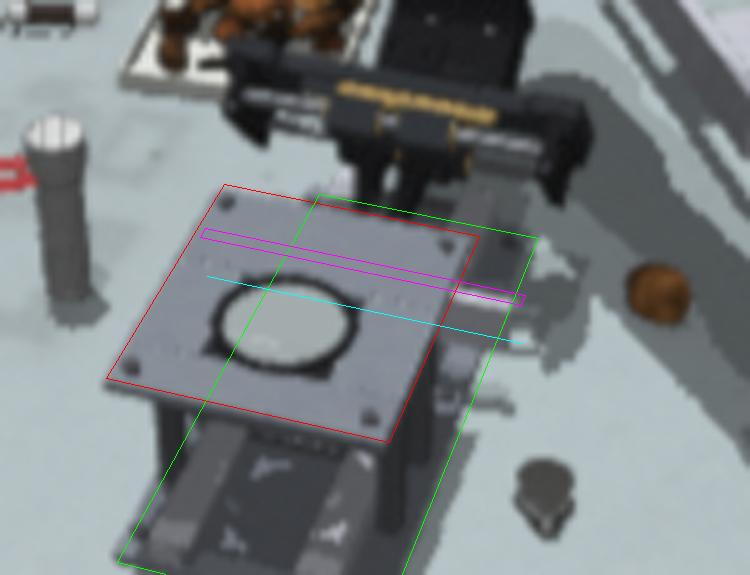

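Carriage at ≈178–179, running freely (force ≈1 N). Continuing under the cover to ≈213.

{"api": "jog_arm", "payload": {
  "deltas": [
    [0,0,0,2.9,0,3.25,1],
    [0,0,0,5.7,0,6.5,1],
    [0,0,0,8.6,0,9.75,1],
    [0,0,0,11.4,0,13.0,1],
    [0,0,0,14.3,0,16.25,1],
    [0,0,0,17.1,0,19.5,1],
    [0,0,0,20.0,0,22.75,1],
    [0,0,0,22.8,0,26.0,1],
    [0,0,0,22.8,0,26.0,1]
  ]
}}

```text
t: 10.25
tool_pos: [587.3, -86.0, 87.1]
ee_rot: [0.625, 0.663, 0.283, -0.3]
ft_force: [-0.7, 1.1, 0.3]
finger_gap: 0.7
```

```bash
python3 goal.py 110 0 87 0.85;  python3 fit.py 213|tail -5
```

```text
t 10.25 track tcp [104.2   0.5  87.1] F track [1.1 0.6 0.3] gap 0.7 q [ 0.07  0.78  0.45  1.58 -1.    1.53  0.95]
rot [-0.    -0.001  0.   ] shift [3.8 0.5 4.4] world [587.4 -80.2  87. ]
 [ 0.1 -0.2]
 [-0.3 -1.5]]
loupe side [466.   2.   8.]
torch side [754. -63.  50.]
loose [ 446. -162.   15.] [ 451. -153.   15.]
```

View pics/fit_scene.png

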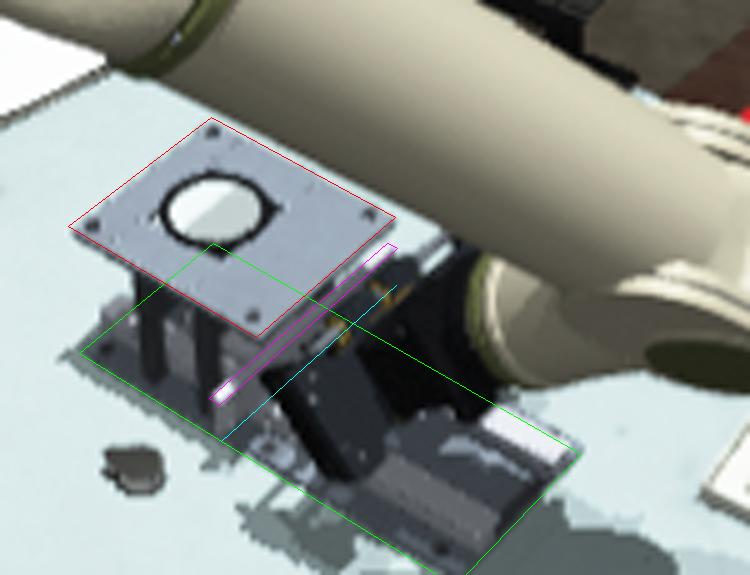

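View pics/fit_side.png

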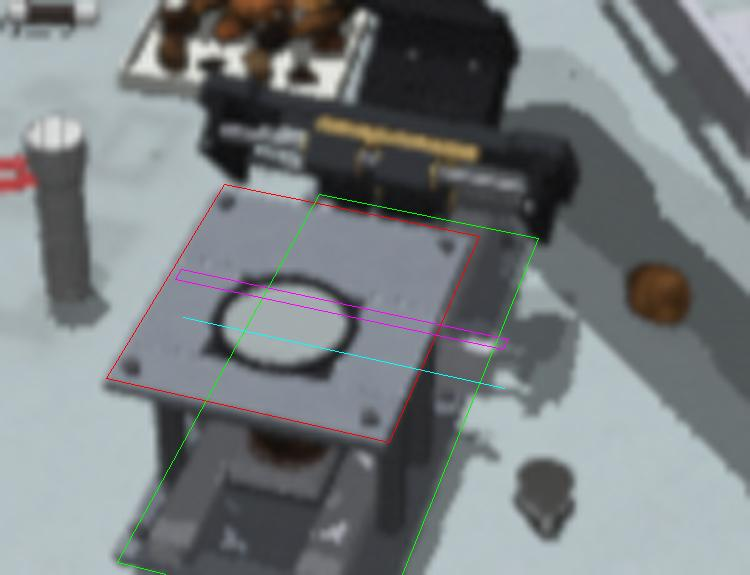

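{"api": "jog_arm", "payload": {
  "deltas": [
    [0,0,0,0.7,0,0.75,1],
    [0,0,0,1.3,0,1.5,1],
    [0,0,0,2.0,0,2.25,1]
  ]
}}

```text
t: 10.92
tool_pos: [587.1, -83.7, 87.0]
ee_rot: [0.625, 0.663, 0.283, -0.3]
ft_force: [-0.4, -0.4, -0.4]
finger_gap: 0.9
```

{"api": "jog_arm", "payload": {
  "deltas": [
    [0,0,0,0.6,0,0.75,1],
    [0,0,0,0.6,0,0.75,1]
  ]
}}

```text
t: 11.18
tool_pos: [587.0, -82.8, 87.0]
ee_rot: [0.625, 0.663, 0.283, -0.3]
ft_force: [0.2, -1.3, 0.5]
finger_gap: 0.6
```

{"api": "jog_arm", "payload": {
  "deltas": [
    [0,0,0,0.6,0,0.75,1],
    [0,0,0,0.6,0,0.75,1]
  ]
}}

```text
t: 11.42
tool_pos: [586.9, -82.1, 87.0]
ee_rot: [0.625, 0.663, 0.283, -0.3]
ft_force: [0.1, -4.0, 1.1]
finger_gap: 0.5
```

```bash
python3 goal.py 110 0 87 0.85;  python3 fit.py 218|tail -5
```

```text
t 11.43 track tcp [108.1   0.6  87. ] F track [-4.   0.1  1.1] gap 0.5 q [ 0.06  0.77  0.45  1.59 -1.    1.53  0.95]
rot [ 0.001  0.001 -0.   ] shift [1.3 0.6 1.4] world [587.4 -80.2  87. ]
 [-0.3 -1.5]]
loupe scene [465.   0.   8.]
loupe side [467.   3.   8.]
torch side [550.  37.  50.]
loose [ 446. -162.   15.] [ 451. -153.   15.]
```

View pics/fit_side.png

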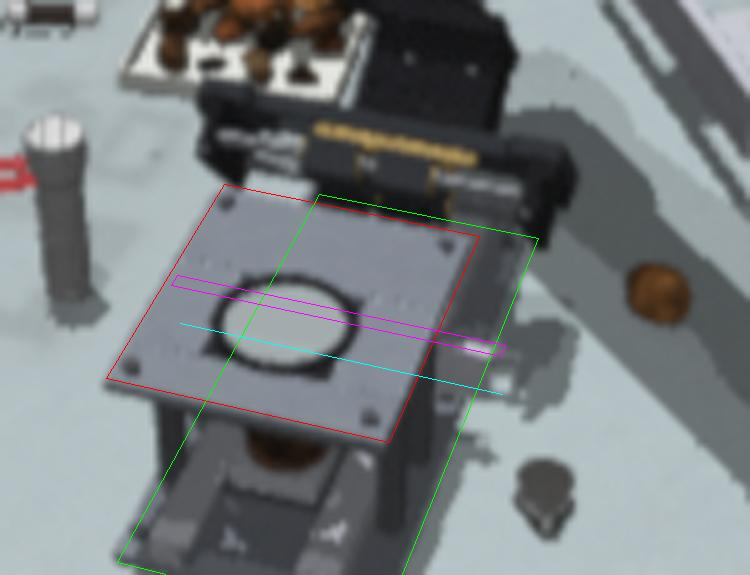

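View pics/fit_scene.png

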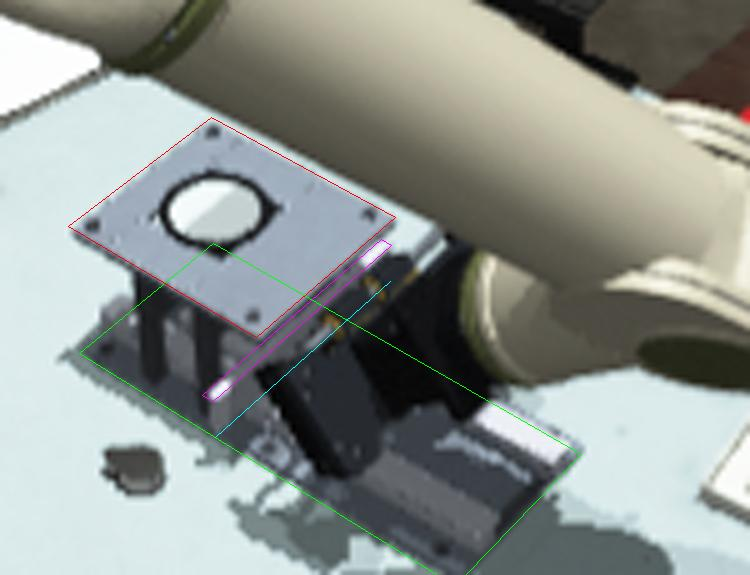

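The force has risen to 4 N with the carriage at about 218, so the amber may be touching. One more 1 mm step will confirm it.

{"api": "jog_arm", "payload": {
  "deltas": [
    [0,0,0,0.6,0,0.75,1],
    [0,0,0,0.6,0,0.75,1]
  ]
}}

```text
t: 11.98
tool_pos: [586.9, -81.6, 87.0]
ee_rot: [0.626, 0.663, 0.283, -0.299]
ft_force: [-0.5, -7.5, 1.4]
finger_gap: 0.1
```

```bash
python3 goal.py 20 0 87 0.85
```

```text
t 11.97 track tcp [108.6   0.6  87. ] F track [-7.4  0.9  1.4] gap 0.1 q [ 0.06  0.77  0.45  1.59 -1.    1.53  0.95]
rot [ 0.001  0.001 -0.001] shift [-58.5   0.7 -66.6] world [ 592.6 -170.    87. ]
```

Confirmed: the force is up to 7.5 N and the tool moved only 0.5 mm, so the carriage is against the no-go gate. I'll withdraw straight back along the track and then lift.

{"api": "jog_arm", "payload": {
  "deltas": [
    [0,0,0,-1.3,0,-1.5,1],
    [0,0,0,-4,0,-4.5,1],
    [0,0,0,-12,0,-13.5,1],
    [0,0,0,-24,0,-27,1],
    [0,0,0,-38,0,-43,1],
    [0,0,0,-52,0,-59,1],
    [0,0,0,-66,0,-75,1],
    [0,0,0,-66,0,-75,1],
    [0,0,0,-36,0,-102,1],
    [0,0,0,-6,0,-128,1],
    [0,0,0,0,0,-134,1],
    [0,0,0,0,0,-134,1]
  ]
}}

```text
t: 13.48
tool_pos: [592.8, -181.0, 175.4]
ee_rot: [0.625, 0.663, 0.283, -0.3]
ft_force: [-0.6, -0.1, -0.8]
finger_gap: 0.4
```

```bash
python3 goal.py; python3 fit.py 218|tail -6
```

```text
t 13.47 track tcp [  9.    0.5 175.4] F track [-0.1  0.6 -0.8] gap 0.4 q [ 0.18  0.76  0.5   1.39 -0.94  1.74  0.9 ]
 [ 0.1 -0.2]
 [-0.3 -1.5]]
loupe side [464.   8.   8.]
torch scene [774. -53.  50.]
torch side [762. -66.  50.]
loose [ 446. -162.   15.] [ 451. -153.   15.]
```

View pics/fit_side.png

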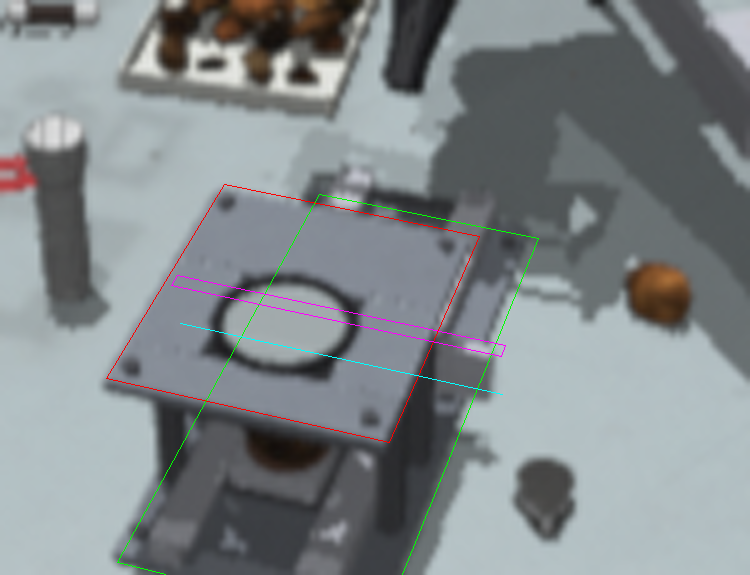

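View pics/fit_scene.png

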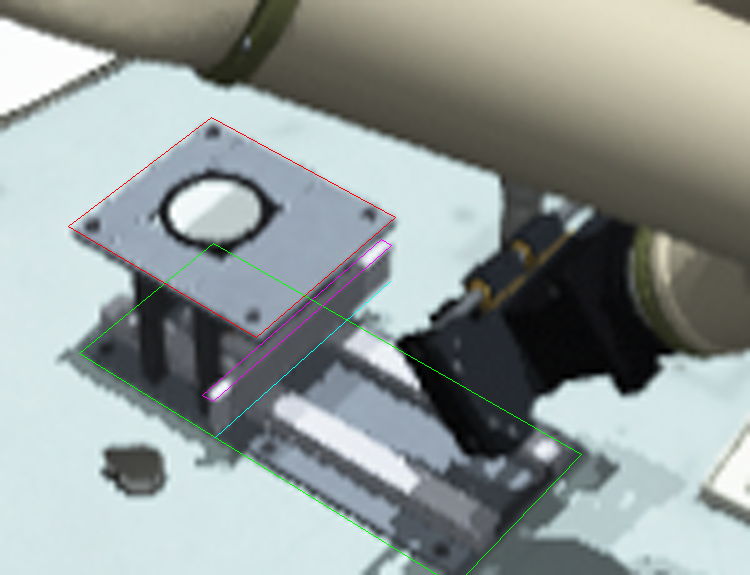

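The pictures show the carriage still at about 218, with the bar under the cover (scene 217–385, 250–390). The tool is clear, and the loupe, torch and loose amber are where they were. Handing in.

```bash
python3 -c "
from station import ctrl
print(ctrl.hand_in())"
```

```text
the job is handed in; nothing more can be done
None
```

The amber on the carriage passed under the go gate and now rests against the no-go gate. I pushed the smaller carriage on the track along its centre line with closed fingers leaned about 49°. The tool was withdrawn along the track and lifted clear before I handed in at about 13.6 s of the 32 s allowed.

- **Contact:** the push took about 1 N along the way. At the gate it rose to 4 N and then 7.5 N over the last 1 mm step, with only 0.5 mm of movement. That was the highest force I read; the limit is 45 N.
- **Carriage position:** after the tool was away, the picture overlay put the carriage at about 218 mm, within the 214–226 mm band. The track fit is good to a few millimetres. The stop at the gate, expected at about 220 mm, fits this.
- **Bystanders:** the loupe, torch and loose amber showed no visible shift.
- **Disagreements:** while the arm hid the torch, two torch detections landed on something else. The final readings from both cameras agree with the start to within the measurement scatter. The network never found the loose amber, so I checked it by eye in the pictures.

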